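# Clear a block-printing colour tray: rest the block, peel off the stuck liner

### The arm

A 7-joint arm with a two-finger parallel gripper is mounted at the origin on the work surface. World frame = base frame: x ahead of the robot, y to its left, z up, the work surface at z = 0. Lengths are in m, angles in rad, forces in N, time in s.
With the tool pointing down it reaches from about 0.425 to 0.925 m from the base axis. Payload 6.8 kg.
Tool frame: the origin (TCP) lies on the front face of the gripper's body, between the roots of the fingers; the fingertips stand 73 mm ahead of it and the grasp point (between the pads) lies 54 mm ahead of it; z points along the fingers, y is the line along which they close (so a half turn about z gives the same grasp; the last joint's range is limited). The gripper opens to 85 mm and grips with 20 to 120 N. Pads are 22 mm wide; open, the fingers measure 114 mm over their backs; the gripper's body (76 mm by 85 mm) begins 54 mm behind the grasp point. The pads swing forward as they close: fully open they stand 13 mm farther back than shut.
Start: joints at [-1.377, 0.477, 0.022, 1.555, -0.011, 1.109, -0.083], TCP at [0.201, 0.645, 0.304] pointing down, gripper open.
Joint ranges: [-2.96, 2.96], [-0.34, 2.1], [-1.41, 1.46], [0.24, 2.44], [-1.37, 4.51], [0.17, 1.92], [-2.96, 2.96]. Speed limits (rad/s): [2.39, 2.39, 3.14, 3.14, 3.14, 3.14, 3.14].

### API

Orientations are given as a unit quaternion [w, x, y, z].
In Python, from station import bot, optics gives the robot as it stands.
- The arm moves only by the tool drive_tool, never from a script. Its argument "deltas" is a list of rows, each an object with "gripper": the closure in counts, from 0 (fully open) to 255 (shut); "offset": the shift along the tool's x, y, z in units of 1000 mm (1.0 is 1000 mm), a list of three; "angular": the turn, a rotation vector about the tool's x, y, z in units of 45 degrees (1.0 is 45 degrees), a list of three. In form: [{"gripper": gripper, "offset": [dx, dy, dz], "angular": [rx, ry, rz]}, ...]. A call has 1 to 5 rows; each row is the pose to reach, as a shift and turn from the pose commanded when the call began, along the tool's axes at that moment; what a row does not reach only later rows make up. A row lasts 1/10 s, in which the tool goes at most 50 mm and 8.59 degrees, less where a joint would pass 70% of its speed; a pose out of reach is approached as far as the arm can. A call with a number of a shift or a turn outside -1 to 1 is refused whole. A call with a gripper value outside its range is refused whole. The fingers move at their own pace and stop on an object; "grip_force" is the grip in N (left out, the last holds). Time passes only in rows, so rows that repeat a pose let the fingers close. It gives the time, the measured TCP pose, the force, the opening and the grip force at its end, in the units of the state.
- bot.get_obs(): the state, without advancing time (a new reading comes with each control period).
- optics.read_camera(name): name is "scene" or "top" or "wrist"; returns the picture (420x560x3 uint8, blue, green, red); there is no depth.
- optics.camera_model(name): a dict with "fx", "fy", "cx", "cy" (pixels), "cam_to_world" (4x4, takes a point from camera to world coordinates). Camera axes: x right, y up, looking along -z (the intrinsics and any distortion apply to the point x, -y, -z); pixel columns grow to the right and rows downward; lengths in m; the calibration is good to about 2 mm. A picture is of the moment at which its call begins: read the wrist's pose just before it. camera_model takes no time and is no camera call; for the wrist camera it gives the pose at the moment of the call.
- bot.hand_in(): hands the job in; it is judged then, once.
The state is a dict: "t": time; "q": joint angles; "joint_vel": joint speeds; "joint_torque": joint torques, N m; "eef_pos": TCP position; "tool_rot": TCP orientation; "contact_force": force on the tool from outside, world axes, zero at the start; "torque": the same for the moment, N m; "gripper_width": opening from 0.0 (shut) to 1.0 (fully open); "grasp_force": force on a finger pad.
Only numpy, scipy, OpenCV 4.12 (cv2) and the standard library are available. Lean on these libraries where they do the work, as an engineer would, in place of code of your own. Each camera call takes 0.05 s, during which the arm holds its last target. There are 200 camera calls.

### The job

Lift the printing block out of the colour tray and, without dropping it, stand it handle-up across the two rails of the wooden block rest so that its carved face hangs clear between them; leave it there. Then take the stuck white plastic liner by one corner of its rim and peel it off the aluminium pans, that corner coming up first while the opposite corner is still down and the pans staying on the table. Finish holding the liner up in the gripper, roughly level with its coloured side up and all of it a good 10 cm above the pans: do not put it down or let go, and leave the other things on the table where they are.

Things in the scene. Friction and masses are not known exactly. Their poses are not given: they have to be found in the camera images.
- pans: Two nested aluminium sheet pans with cut corners, stuck fast together as one piece of about 0.8 kg, loose on the table; outline 230 x 160 mm, long along own x: 5 mm further in than the liner's edge all round, so that fingers straddling the liner's rim miss them. Rim top 33 mm above the origin. Origin: centre of the underside, on the table; z up.
- liner: Stiff white plastic tray, about 0.12 kg, nested in the pans, paint-stained inside. Outline 240 x 170 mm, long along own x, corners cut at 45 degrees. Solid rim all round, 14 mm wide, 10 mm high, sides upright; wall straight below its inner edge. 30 mm high, 27.5 mm deep inside. Rim rests on the pans' rim. Origin: centre of underside, 13 mm above the table when seated; z up.
- corner_pp (a point): Top of the liner's rim, middle of its 14 mm width, at the middle of the cut corner on the liner's +x +y side; 43 mm above the table when seated. The rim is straight here for 36 mm (inside), 48 mm (outside), square to the direction midway between the liner's +x and +y: pinch it along that direction, one finger inside the liner, one outside.
- corner_np (a point): The same at the liner's -x +y corner (pinch along the direction between -x and +y). Each of the four corners sticks to the pans with about 1 to 1.5 N until it has risen about 6 mm; the pans' own weight holds them down against a calm peel.
- corner_nn (a point): The same at the liner's -x -y corner, opposite corner_pp.
- corner_pn (a point): The same at the liner's +x -y corner, opposite corner_np.
- block: Hand printing block of wood, about 0.16 kg, standing in the liner: carved face below, 40 (x) x 34 (y) mm, standing 4 mm proud of the dark base, which is 84 (x) x 46 (y) mm and reaches from 4 to 26 mm height; on it a pale upright handle 60 (x) x 26 (y) mm, from 26 to 63 mm height, to be gripped across its 26 mm. Origin: centre of the carved face's underside, z up.
- rest: Wooden block rest, fixed: two rails along its own y, 150 mm long, 10 mm wide, 54 mm clear between them, tops 55 mm above the table; nothing stands higher. The block goes across, its x along the rest's x (either way round), base ends on the rails, carved face between them: then its origin is 51 mm above the rest's origin, over its middle line. Origin: centre of the underside, on the table.
- rest_top (a point): Point midway between the two rails, at the level of their tops, middle of their length.
- mallet: Bystander: rubber mallet lying on the table, 290 mm long, head 58 mm across. Origin under the middle, handle along own -x.
- pad_tin: Bystander: flat closed ink-pad tin 105 x 70 x 20 mm. Origin: centre of the underside.
- paint_jar: Bystander: closed paint jar, 60 mm across, 72 mm high. Origin: centre of the underside.
- round_block: Bystander: round printing block 64 mm across with a stub handle, 56 mm high. Origin: centre of the underside.
There are look-alikes about, which are no part of the job. Leave any green or purple look-alike of the block alone.

How it is judged:
On the way, in this order (a step that is already met when the one before it is completed fails the run):
1. the printing block stands level across both rails of the rest, let go (z of block in the frame of rest between 0.047 and 0.055 m and angle between block's own z axis and vertical below 0.08 rad and y of block in the frame of rest between -0.05 and 0.05 m and angle between the x axis of block and the x axis of rest, either way round below 0.35 rad and contact force between block and rest above 0.3 N and contact force between the fingers and block below 0.05 N and linear speed of block below 0.03 m/s), for 0.2 s.
2. one corner of the liner, held in the gripper, is up at least 12 mm while the opposite corner is still down in the pans (((z of corner_pp in the frame of pans above 0.055 m and z of corner_nn in the frame of pans below 0.049 m and horizontal distance between the grasp point and corner_pp below 0.04 m and contact force between the fingers and liner above 0.5 N) or (z of corner_nn in the frame of pans above 0.055 m and z of corner_pp in the frame of pans below 0.049 m and horizontal distance between the grasp point and corner_nn below 0.04 m and contact force between the fingers and liner above 0.5 N) or (z of corner_np in the frame of pans above 0.055 m and z of corner_pn in the frame of pans below 0.049 m and horizontal distance between the grasp point and corner_np below 0.04 m and contact force between the fingers and liner above 0.5 N) or (z of corner_pn in the frame of pans above 0.055 m and z of corner_np in the frame of pans below 0.049 m and horizontal distance between the grasp point and corner_pn below 0.04 m and contact force between the fingers and liner above 0.5 N))), for 0.1 s.
At the end, for the whole second after the job is handed in: Block released and level across both rails (4 mm, 4 deg, within 20 deg of square). Liner held in the fingers, still, touching nothing else, its rim at all corners at least 110 mm above the table, tilted under 25 deg. Pans flat on the table within 50 mm of their start (all of step 1 and height (world z) of each of corner_pp, corner_nn, corner_np, corner_pn above 0.11 m and angle between liner's own z axis and vertical below 0.45 rad and contact force between the fingers and liner above 0.5 N and linear speed of liner below 0.03 m/s and contact force between liner and pans below 0.05 N and contact force between liner and block below 0.05 N and contact force between liner and rest below 0.05 N and height (world z) of pans below 0.006 m and angle between pans's own z axis and vertical below 0.05 rad and distance of pans from where it was at the start of the episode below 0.05 m); the arm keeps its last pose, push and grip.
It fails at once if the pans are lifted off the table (height (world z) of pans above 0.02 m).
It fails at once if the block is dropped (contact force between the fingers and block below 0.01 N and linear speed of block above 0.6 m/s).
It fails at once if a bystander is pushed away (distance of any of mallet, pad_tin, paint_jar, round_block from where it was at the start of the episode above 0.03 m).
It also fails if it takes over 56 s, if anything falls off the work surface, if the arm or the gripper's body presses on something with over 40 N, if the wrist force passes 120 N, or if a joint passes its speed limit or range.

## Working session

There is one attempt and no reset: what is moved stays moved. The work goes in short steps, Python scripts to look and compute and a tool call to move; the robot and the scene stay as the last step left them, time stands still between calls to the robot, and variables do not carry over. Pictures are saved under pics/ and viewed, at most 10 in all, crops included, and the job is handed in when it is done.

Besides the shell and the picture viewer there is one more tool, called as a command line: name --argument value ..., lists and objects as JSON in quotes. drive_tool: Moves the arm, as the interface text tells. Its arguments: {"type":"object","properties":{"deltas":{"type":"array"},"grip_force":{"type":"number"}},"required":["deltas"]}

```bash
mkdir -p pics; ls; python3 - <<'E'
from station import bot, optics
import cv2
for n in("scene","top"):
    im=optics.read_camera(n); cv2.imwrite(f"pics/{n}0.png",cv2.resize(im,(784,588),interpolation=cv2.INTER_CUBIC)); cv2.imwrite(f"pics/{n}0_raw.png",im)
    print({k:(v if n=="top" else 0) for k,v in optics.camera_model(n).items()})
print(bot.get_obs())
E
```

```text
pics
{'fx': 0, 'fy': 0, 'cx': 0, 'cy': 0, 'cam_to_world': 0}
{'fx': 456.0614334233586, 'fy': 456.0614334233586, 'cx': 283.8857372514274, 'cy': 204.92308590126714, 'cam_to_world': array([[ 0.02079349,  0.99361255, -0.11091315,  0.38916   ],
       [-0.99978069,  0.02038861, -0.00478341,  0.01622499],
       [-0.00249149,  0.11098829,  0.99381859,  1.2971196 ],
       [ 0.        ,  0.        ,  0.        ,  1.        ]])}
{'t': 0.1, 'q': array([-1.37710543,  0.47775414,  0.02234811,  1.55635123, -0.01148702,
        1.10931383, -0.08310204]), 'joint_vel': array([-9.07444220e-04, -9.07491469e-04, -1.29717236e-05, -1.66066094e-03,
        3.28278767e-04,  4.18949961e-04, -1.52071506e-03]), 'joint_torque': array([ 5.21904745e-03, -5.97758567e+01,  1.61356207e+00, -2.81955993e+01,
        1.27003156e-02,  4.93795727e-03,  1.84457872e-05]), 'eef_pos': array([0.20051495, 0.64409238, 0.30299891]), 'tool_rot': array([-5.85028799e-05,  1.50314047e-01,  9.88637935e-01, -8.47096974e-04]), 'contact_force': array([-0.95964663, -0.13017678,  1.14454123]), 'torque': array([ 0.02225543,  0.03392863, -0.08678029]), 'grasp_force': 0.0, 'gripper_width': 0.9999504760038898}
```

View pics/top0.png

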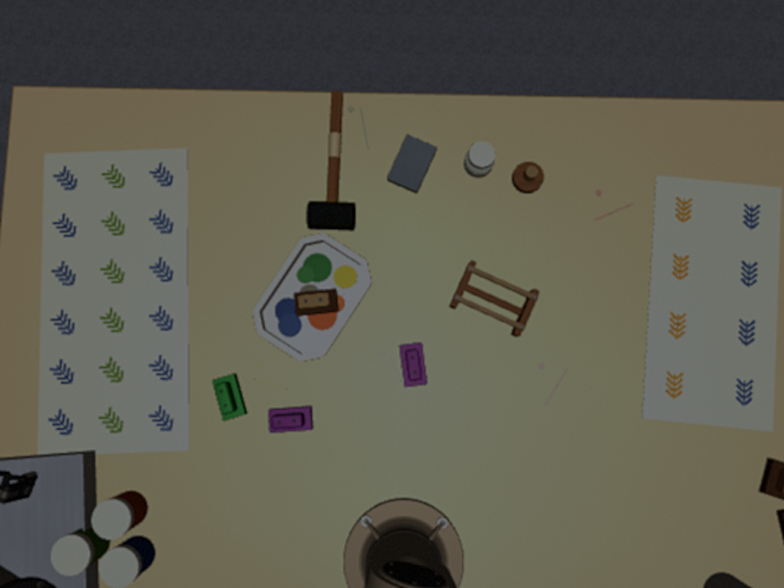

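View pics/scene0.png

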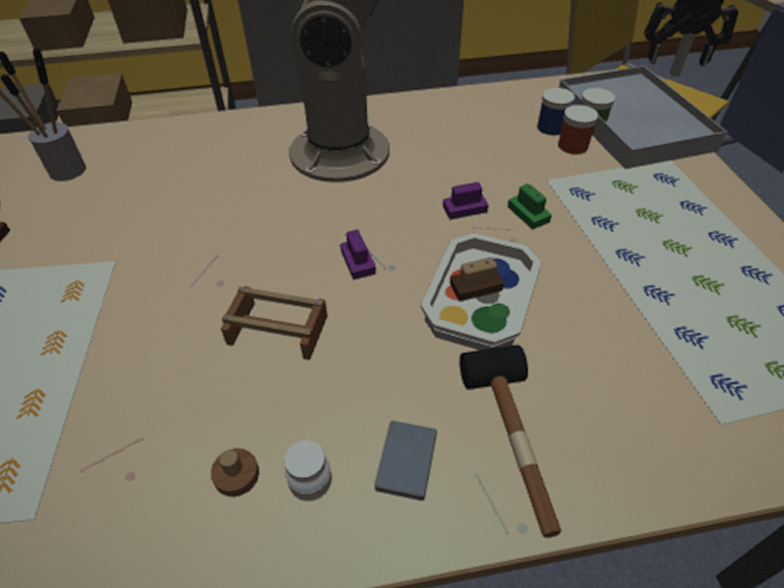

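The top view shows the liner around (312,297), with the brown wood block at (316,302), and the rest at (496,298). There are three block look-alikes: purple at (413,364), purple at (290,418) and green at (229,396). Only the brown one stands in the tray and is wood-coloured, so that is the block. I'll confirm it in an enlarged crop.

```bash
python3 - <<'E'
import cv2
im=cv2.imread("pics/top0_raw.png")
c=cv2.convertScaleAbs(im[155:275,175:395],alpha=1.6)
c=cv2.resize(c,None,fx=3.6,fy=3.6,interpolation=cv2.INTER_CUBIC)
cv2.imwrite("pics/crop1.png",c)
E
```

```text
(no output)
```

View pics/crop1.png

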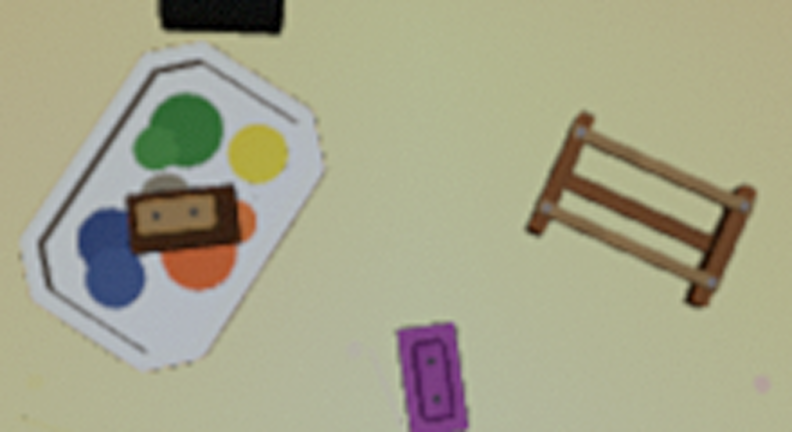

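The crop confirms it: the brown block's handle is at crop (177,214) and its base at (184,218). The rest's rail ends are at (582,132), (744,206), (547,207) and (711,283).

```bash
cat > h.py <<'E'
import numpy as np, cv2
from station import bot, optics
from scipy.spatial.transform import Rotation as R
def ray(m,uv,z):
    uv=np.atleast_2d(np.array(uv,float)); T=m['cam_to_world']
    d=np.c_[(uv[:,0]-m['cx'])/m['fx'],-(uv[:,1]-m['cy'])/m['fy'],-np.ones(len(uv))]@T[:3,:3].T
    return T[:3,3]+d*((z-T[2,3])/d[:,2])[:,None]
def pix(m,P):
    T=m['cam_to_world']; p=(np.atleast_2d(P)-T[:3,3])@T[:3,:3]
    return np.c_[m['cx']-m['fx']*p[:,0]/p[:,2], m['cy']+m['fy']*p[:,1]/p[:,2]]
def rig(src,dst):  # 2D rigid fit: yaw, t, rms
    s,d=np.array(src,float),np.array(dst)[:,:2]; sc,dc=s.mean(0),d.mean(0)
    H=(s-sc).T@(d-dc); a=np.arctan2(H[0,1]-H[1,0],H[0,0]+H[1,1])
    M=np.array([[np.cos(a),-np.sin(a)],[np.sin(a),np.cos(a)]]); t=dc-M@sc
    return a,t,np.sqrt((((s@M.T+t)-d)**2).sum(1).mean())
def tool():
    o=bot.get_obs(); return o['eef_pos'],R.from_quat(np.roll(o['tool_rot'],-1))
def delta(tcp,yaw_y):
    """offset/angular for tool down at tcp with tool y axis at world angle yaw_y (mod pi)"""
    p,r=tool()
    best=None
    for a in(yaw_y,yaw_y+np.pi):
        y=np.array([np.cos(a),np.sin(a),0]); z=np.array([0,0,-1.]); x=np.cross(y,z)
        w=(r.inv()*R.from_matrix(np.c_[x,y,z])).as_rotvec()
        if best is None or np.linalg.norm(w)<np.linalg.norm(best): best=w
    print('offset',r.inv().apply(np.array(tcp)-p).round(4),'ang',(best/(np.pi/4)).round(4),'deg',np.degrees(best).round(1))
E
python3 - <<'E'
from h import *
m=optics.camera_model("top"); C=lambda L:np.array(L)/3.6+[175,155]
print({k:v for k,v in m.items() if k!='cam_to_world'})
w=ray(m,C([(155,48),(208,42),(318,118),(325,165),(208,355),(148,370),(35,290),(22,242)]),.043)
print('liner',w.round(3).tolist(),w.mean(0))
b=ray(m,C([(127,197),(235,184),(241,240),(133,253)]),.0415); h=ray(m,C([(136,198),(216,192),(216,230),(138,236)]),.0785)
for n,q,a,c in(('base',b,.042,.023),('handle',h,.03,.013)):
    print(n,rig([(-a,c),(a,c),(a,-c),(-a,-c)],q))
r=ray(m,C([(582,132),(744,206),(547,207),(711,283)]),.055)
print('rest',r.round(3).tolist(),r.mean(0),np.degrees(np.arctan2(*(r[1]-r[0]+r[3]-r[2])[[1,0]])))
import itertools
# liner fit
e=.0485*0+.048/np.sqrt(2)
v=[(-.12,.085-e),(-.12+e,.085),(.12-e,.085),(.12,.085-e),(.12,-.085+e),(.12-e,-.085),(-.12+e,-.085),(-.12,-.085+e)]
for k in range(8):
    f=rig(np.roll(v,k,0),w)
    if f[2]<.02: print(k,f,np.degrees(f[0]))
E
```

```text
{'fx': 456.0614334233586, 'fy': 456.0614334233586, 'cx': 283.8857372514274, 'cy': 204.92308590126714}
liner [[0.628, 0.208, 0.043], [0.634, 0.167, 0.043], [0.576, 0.08, 0.043], [0.539, 0.074, 0.043], [0.392, 0.159, 0.043], [0.38, 0.204, 0.043], [0.439, 0.293, 0.043], [0.475, 0.305, 0.043]] [0.50796609 0.1863745  0.043     ]
base (np.float64(-1.4298110785626683), array([0.49610857, 0.18128638]), np.float64(0.0013056248815132279))
handle (np.float64(-1.4801485088693813), array([0.49618333, 0.18213621]), np.float64(0.0014537091411259452))
rest [[0.567, -0.122, 0.055], [0.513, -0.246, 0.055], [0.509, -0.096, 0.055], [0.454, -0.22, 0.055]] [ 0.51104761 -0.17099196  0.055     ] -113.80425411078411
2 (np.float64(2.5812592820244573), array([0.50796609, 0.1863745 ]), np.float64(0.004875176258809474)) 147.8952626889705
6 (np.float64(-0.5603333715653357), array([0.50796609, 0.1863745 ]), np.float64(0.00487517625880946)) -32.1047373110295
```

```bash
python3 - <<'E'
from h import *
delta([.496,.182,.26],np.radians(8))
E
```

```text
offset [-0.4195 -0.3533  0.0437] ang [-1.800e-03  1.400e-03  1.438e+00] deg [-0.1  0.1 64.7]
```

drive_tool --deltas '[{"gripper":0,"offset":[-0.034,-0.0285,0.0035],"angular":[0,0,0]},{"gripper":0,"offset":[-0.068,-0.057,0.007],"angular":[0,0,0]},{"gripper":0,"offset":[-0.102,-0.0855,0.0105],"angular":[0,0,0]},{"gripper":0,"offset":[-0.136,-0.114,0.014],"angular":[0,0,0]},{"gripper":0,"offset":[-0.17,-0.1425,0.0175],"angular":[0,0,0]}]'

```text
t: 0.6
eef_pos: [0.3212, 0.4561, 0.286]
tool_rot: [-0.0, 0.15, 0.989, -0.0]
contact_force: [2.0, 0.7, 0.1]
gripper_width: 0.997
grasp_force: 0.0
```

drive_tool --deltas '[{"gripper":0,"offset":[-0.034,-0.0285,0.0035],"angular":[0,0,0]},{"gripper":0,"offset":[-0.068,-0.057,0.007],"angular":[0,0,0]},{"gripper":0,"offset":[-0.102,-0.0855,0.0105],"angular":[0,0,0]},{"gripper":0,"offset":[-0.136,-0.114,0.014],"angular":[0,0,0]},{"gripper":0,"offset":[-0.17,-0.1425,0.0175],"angular":[0,0,0]}]'

```text
t: 1.1
eef_pos: [0.4411, 0.2696, 0.2687]
tool_rot: [-0.0, 0.15, 0.989, -0.0]
contact_force: [0.7, 0.2, 0.5]
gripper_width: 1.0
grasp_force: 0.0
```

drive_tool --deltas '[{"gripper":0,"offset":[-0.03,-0.025,0.003],"angular":[0,0,0.15]},{"gripper":0,"offset":[-0.06,-0.05,0.006],"angular":[0,0,0.3]},{"gripper":0,"offset":[-0.08,-0.068,0.009],"angular":[0,0,0.45]},{"gripper":0,"offset":[-0.08,-0.068,0.009],"angular":[0,0,0.6]},{"gripper":0,"offset":[-0.08,-0.068,0.009],"angular":[0,0,0.75]}]'

```text
t: 1.6
eef_pos: [0.497, 0.1812, 0.2595]
tool_rot: [-0.0, 0.434, 0.901, -0.0]
contact_force: [-0.1, 0.8, 0.4]
gripper_width: 1.0
grasp_force: 0.0
```

drive_tool --deltas '[{"gripper":0,"offset":[0,0,0],"angular":[0,0,0.15]},{"gripper":0,"offset":[0,0,0],"angular":[0,0,0.3]},{"gripper":0,"offset":[0,0,0],"angular":[0,0,0.45]},{"gripper":0,"offset":[0,0,0],"angular":[0,0,0.6]},{"gripper":0,"offset":[0,0,0],"angular":[0,0,0.69]}]'

```text
t: 2.1
eef_pos: [0.4965, 0.1826, 0.2596]
tool_rot: [-0.0, 0.658, 0.753, -0.0]
contact_force: [0.1, 0.3, -0.1]
gripper_width: 1.0
grasp_force: 0.0
```

```bash
python3 - <<'E'
from h import *
m=optics.camera_model("wrist"); im=optics.read_camera("wrist"); np.save("w1.npy",m['cam_to_world'])
cv2.imwrite("pics/w1.png",cv2.convertScaleAbs(cv2.resize(im,(784,588),interpolation=cv2.INTER_CUBIC),alpha=1.4))
print(m); delta([.496,.182,.118],np.radians(8)); print(tool()[0],bot.get_obs()['contact_force'],bot.get_obs()['t'])
E
```

```text
{'fx': 360.3719719529573, 'fy': 360.3719719529573, 'cx': 279.9161636072827, 'cy': 211.68817711522226, 'cam_to_world': array([[ 0.9908973 , -0.12958234, -0.0364822 ,  0.48593991],
       [ 0.13461377,  0.95117476,  0.27775115,  0.25342078],
       [-0.0012907 , -0.28013387,  0.95996008,  0.32979806],
       [ 0.        ,  0.        ,  0.        ,  1.        ]])}
offset [-0.0005 -0.0004  0.1416] ang [-0.001   0.0004 -0.0101] deg [-0.   0.  -0.5]
[0.49640923 0.18263292 0.25956686] [ 0.40493718 -0.85427939  0.33237658] 2.15
```

View pics/w1.png

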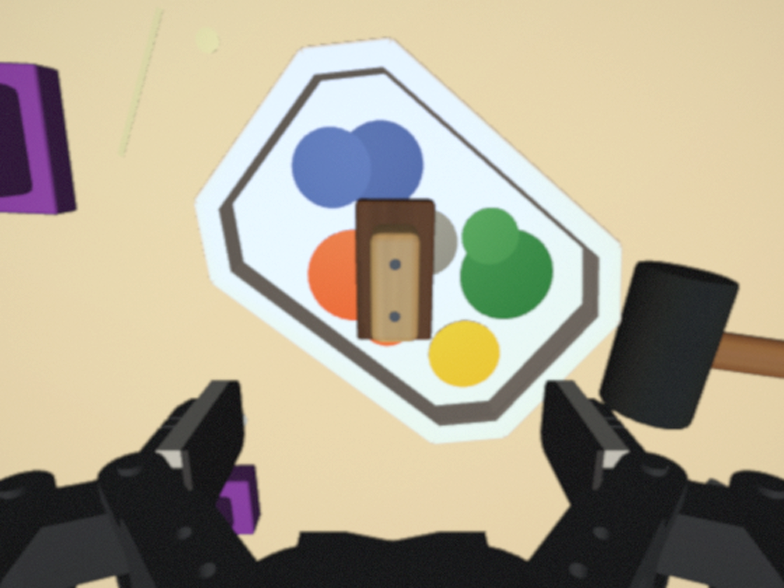

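The wrist view shows the block base at (357,199)-(433,339), the handle top at (371,233)-(419,340), and the whole octagonal rim of the liner. The mallet head is close to the liner's right-hand corner.

```bash
python3 - <<'E'
from h import *
m=optics.camera_model("wrist"); m['cam_to_world']=np.load("w1.npy"); C=lambda L:np.array(L)/1.4
b=ray(m,C([(357,199),(434,200),(433,339),(356,338)]),.0415); h=ray(m,C([(371,233),(419,233),(419,340),(372,340)]),.0785)
for n,q,a,c in(('base',b,.042,.023),('handle',h,.03,.013)):
    print(n,rig([(-a,c),(-a,-c),(a,-c),(a,c)],q))
w=ray(m,C([(303,47),(391,38),(620,243),(618,308),(502,437),(434,442),(210,280),(196,204)]),.043)
print(w.round(3).tolist())
e=.048/np.sqrt(2)
v=[(-.12,.085-e),(-.12+e,.085),(.12-e,.085),(.12,.085-e),(.12,-.085+e),(.12-e,-.085),(-.12+e,-.085),(-.12,-.085+e)]
for k in range(8):
    f=rig(np.roll(v[::-1],k,0),w); f2=rig(np.roll(v,k,0),w)
    for g in(f,f2):
        if g[2]<.015:
            print(k,g,np.degrees(g[0])); M=np.array([[np.cos(g[0]),-np.sin(g[0])],[np.sin(g[0]),np.cos(g[0])]])
            c=.12-e/2-.007/np.sqrt(2); d=.085-e/2-.007/np.sqrt(2)
            for s in((1,1),(-1,1),(-1,-1),(1,-1)): print(s,(M@[s[0]*c,s[1]*d]+g[1]).round(4))
E
```

```text
base (np.float64(-1.4377866614732615), array([0.49667616, 0.18516268]), np.float64(0.0456066646115315))
handle (np.float64(-1.4280195406201732), array([0.49662134, 0.1853266 ]), np.float64(0.02529952355799534))
[[0.433, 0.297, 0.043], [0.478, 0.308, 0.043], [0.622, 0.22, 0.043], [0.631, 0.181, 0.043], [0.58, 0.086, 0.043], [0.537, 0.077, 0.043], [0.39, 0.166, 0.043], [0.38, 0.209, 0.043]]
0 (np.float64(-0.5411155082890856), array([0.506436 , 0.1931215]), np.float64(0.003782325237832501)) -31.003634854040918
(1, 1) [0.623  0.1967]
(-1, 1) [0.4549 0.2977]
(-1, -1) [0.3899 0.1896]
(1, -1) [0.558  0.0885]
4 (np.float64(2.6004771453007076), array([0.506436 , 0.1931215]), np.float64(0.003782325237832501)) 148.9963651459591
(1, 1) [0.3899 0.1896]
(-1, 1) [0.558  0.0885]
(-1, -1) [0.623  0.1967]
(1, -1) [0.4549 0.2977]
```

drive_tool --deltas '[{"gripper":0,"offset":[0.002,0.0006,0.03],"angular":[0,0,0]},{"gripper":0,"offset":[0.002,0.0006,0.065],"angular":[0,0,0]},{"gripper":0,"offset":[0.002,0.0006,0.1],"angular":[0,0,0]},{"gripper":0,"offset":[0.002,0.0006,0.13],"angular":[0,0,0]},{"gripper":0,"offset":[0.002,0.0006,0.1415],"angular":[0,0,0]}]'

```text
t: 2.65
eef_pos: [0.4954, 0.1841, 0.1157]
tool_rot: [-0.001, 0.656, 0.755, -0.002]
contact_force: [-0.3, -0.1, 0.9]
gripper_width: 0.996
grasp_force: 0.0
```

drive_tool --deltas '[{"gripper":255,"offset":[0,0,0],"angular":[0,0,0]},{"gripper":255,"offset":[0,0,0],"angular":[0,0,0]},{"gripper":255,"offset":[0,0,0],"angular":[0,0,0]},{"gripper":255,"offset":[0,0,0],"angular":[0,0,0]},{"gripper":255,"offset":[0,0,0],"angular":[0,0,0]}]' --grip_force 50

```text
t: 3.15
eef_pos: [0.4978, 0.1851, 0.1197]
tool_rot: [0.0, 0.657, 0.754, 0.001]
contact_force: [-1.1, 0.2, 8.5]
gripper_width: 0.298
grasp_force: 49.9
```

drive_tool --deltas '[{"gripper":255,"offset":[0,0,0],"angular":[0,0,0]},{"gripper":255,"offset":[0,0,0],"angular":[0,0,0]},{"gripper":255,"offset":[0,0,0],"angular":[0,0,0]}]'

```text
t: 3.45
eef_pos: [0.4978, 0.1851, 0.1197]
tool_rot: [0.0, 0.657, 0.754, 0.001]
contact_force: [-2.0, -0.5, 8.0]
gripper_width: 0.301
grasp_force: 49.9
```

drive_tool --deltas '[{"gripper":255,"offset":[0,0,-0.015],"angular":[0,0,0]},{"gripper":255,"offset":[0,0,-0.045],"angular":[0,0,0]},{"gripper":255,"offset":[0,0,-0.08],"angular":[0,0,0]},{"gripper":255,"offset":[0,0,-0.115],"angular":[0,0,0]},{"gripper":255,"offset":[0,0,-0.14],"angular":[0,0,0]}]'

```text
t: 3.95
eef_pos: [0.4974, 0.1847, 0.2609]
tool_rot: [0.0, 0.657, 0.754, 0.001]
contact_force: [-0.4, 1.7, -1.4]
gripper_width: 0.295
grasp_force: 49.6
```

drive_tool --deltas '[{"gripper":255,"offset":[-0.025,-0.0024,0],"angular":[0,0,0]},{"gripper":255,"offset":[-0.065,-0.006,0],"angular":[0,0,0]},{"gripper":255,"offset":[-0.11,-0.01,0],"angular":[0,0,0]},{"gripper":255,"offset":[-0.155,-0.0147,0],"angular":[0,0,0]},{"gripper":255,"offset":[-0.2,-0.019,0],"angular":[0,0,0]}]'

```text
t: 4.45
eef_pos: [0.5053, -0.0176, 0.2588]
tool_rot: [0.0, 0.656, 0.754, 0.0]
contact_force: [1.2, 0.5, -0.6]
gripper_width: 0.297
grasp_force: 49.6
```

drive_tool --deltas '[{"gripper":255,"offset":[-0.045,-0.004,0],"angular":[0,0,-0.1]},{"gripper":255,"offset":[-0.085,-0.008,0],"angular":[0,0,-0.25]},{"gripper":255,"offset":[-0.12,-0.011,0],"angular":[0,0,-0.4]},{"gripper":255,"offset":[-0.145,-0.0137,0],"angular":[0,0,-0.55]},{"gripper":255,"offset":[-0.1547,-0.0146,0],"angular":[0,0,-0.7]}]'

```text
t: 4.95
eef_pos: [0.5118, -0.1747, 0.2588]
tool_rot: [0.0, 0.427, 0.904, -0.0]
contact_force: [0.6, 1.0, -2.0]
gripper_width: 0.3
grasp_force: 49.6
```

drive_tool --deltas '[{"gripper":255,"offset":[0,0,0],"angular":[0,0,-0.15]},{"gripper":255,"offset":[0,0,0],"angular":[0,0,-0.3]},{"gripper":255,"offset":[0,0,0],"angular":[0,0,-0.45]},{"gripper":255,"offset":[0,0,0],"angular":[0,0,-0.604]},{"gripper":255,"offset":[0,0,0],"angular":[0,0,-0.604]}]'

```text
t: 5.45
eef_pos: [0.5123, -0.1713, 0.2586]
tool_rot: [0.0, 0.202, 0.979, 0.0]
contact_force: [-0.3, 0.3, -2.0]
gripper_width: 0.299
grasp_force: 49.6
```

```bash
python3 - <<'E'
from h import *
m=optics.camera_model("wrist"); im=optics.read_camera("wrist"); np.save("w2.npy",m['cam_to_world'])
cv2.imwrite("pics/w2.png",cv2.convertScaleAbs(cv2.resize(im,(784,588),interpolation=cv2.INTER_CUBIC),alpha=1.4))
print(tool()[0],tool()[1].as_matrix()[:,1],bot.get_obs()['contact_force'],bot.get_obs()['t'])
E
```

```text
[ 0.51229755 -0.17133239  0.25856861] [3.99867595e-01 9.16572856e-01 3.25315355e-04] [-0.25602017 -0.40957379 -0.53279489] 5.5
```

View pics/w2.png

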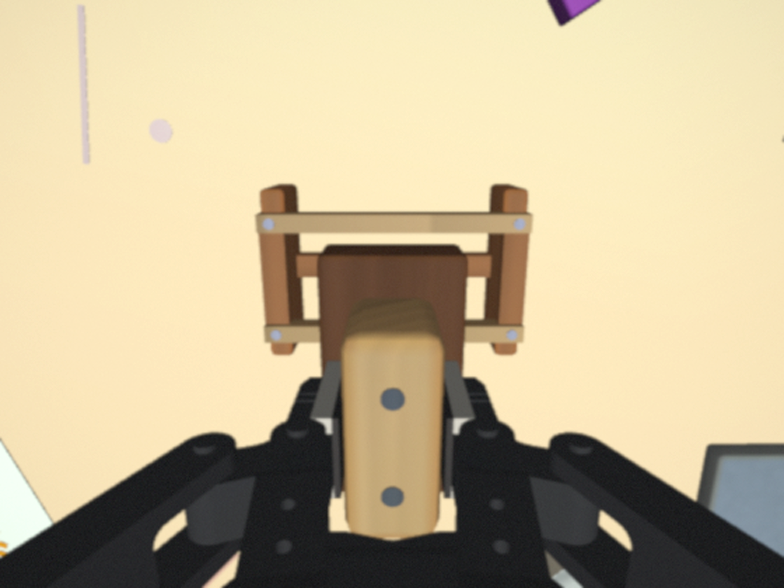

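The wrist view shows the rail bolts at (268,224), (519,224), (276,335) and (511,335). The handle bolts are at (392,399) and (392,497), and the block looks square to the rails.

```bash
python3 - <<'E'
from h import *
m=optics.camera_model("wrist"); m['cam_to_world']=np.load("w2.npy"); C=lambda L:np.array(L)/1.4
r=ray(m,C([(268,224),(519,224),(276,335),(511,335)]),.055); print(r.round(4).tolist(),r.mean(0)); d=r[1]-r[0]+r[3]-r[2]; print(np.degrees(np.arctan2(d[1],d[0])))
h=ray(m,C([(392,399),(392,497)]),.2586-.0395); print(h,h.mean(0))
bq=ray(m,C([(322,247),(464,247)]),.2586-.0395-.037);print('base far edge',bq, bq.mean(0))
p,R_=tool(); print(p, R_.inv().apply(r.mean(0)-p), R_.inv().apply(h.mean(0)-p),R_.inv().apply(bq.mean(0)-p))
E
```

```text
[[0.455, -0.2199, 0.055], [0.5088, -0.0948, 0.055], [0.514, -0.245, 0.055], [0.5677, -0.1202, 0.055]] [ 0.51139028 -0.16996795  0.055     ]
66.70050202112051
[[ 0.4988794  -0.16559237  0.2191    ]
 [ 0.52441012 -0.17658321  0.2191    ]] [ 0.51164476 -0.17108779  0.2191    ]
base far edge [[ 0.46307617 -0.17260409  0.1821    ]
 [ 0.47961779 -0.13419185  0.1821    ]] [ 0.47134698 -0.15339797  0.1821    ]
[ 0.51229755 -0.17133239  0.25856861] [0.00138467 0.0008216  0.20356883] [ 6.97593066e-04 -4.96775924e-05  3.94685667e-02] [4.47083957e-02 3.85201298e-05 7.64669773e-02]
```

drive_tool --deltas '[{"gripper":255,"offset":[0,0.001,0.025],"angular":[0,0,0]},{"gripper":255,"offset":[0,0.001,0.055],"angular":[0,0,0]},{"gripper":255,"offset":[0,0.001,0.08],"angular":[0,0,0]},{"gripper":255,"offset":[0,0.001,0.095],"angular":[0,0,0]},{"gripper":255,"offset":[0,0.001,0.099],"angular":[0,0,0]}]'

```text
t: 6.0
eef_pos: [0.5119, -0.17, 0.1578]
tool_rot: [-0.002, 0.204, 0.979, -0.0]
contact_force: [0.4, 0.9, -1.4]
gripper_width: 0.3
grasp_force: 49.6
```

drive_tool --deltas '[{"gripper":255,"offset":[0,0,0.001],"angular":[0,0,0]},{"gripper":255,"offset":[0,0,0.002],"angular":[0,0,0]},{"gripper":255,"offset":[0,0,0.002],"angular":[0,0,0]}]'

```text
t: 6.3
eef_pos: [0.5135, -0.1705, 0.1583]
tool_rot: [0.001, 0.203, 0.979, 0.0]
contact_force: [0.0, -0.1, -1.4]
gripper_width: 0.295
grasp_force: 49.6
```

drive_tool --deltas '[{"gripper":255,"offset":[0,0,0.001],"angular":[0,0,0]},{"gripper":255,"offset":[0,0,0.002],"angular":[0,0,0]},{"gripper":255,"offset":[0,0,0.002],"angular":[0,0,0]}]'

```text
t: 6.6
eef_pos: [0.513, -0.1703, 0.1555]
tool_rot: [0.0, 0.203, 0.979, 0.0]
contact_force: [1.1, -0.2, -1.1]
gripper_width: 0.296
grasp_force: 49.6
```

drive_tool --deltas '[{"gripper":255,"offset":[0,0,0.001],"angular":[0,0,0]},{"gripper":255,"offset":[0,0,0.0015],"angular":[0,0,0]},{"gripper":255,"offset":[0,0,0.0015],"angular":[0,0,0]}]'

```text
t: 6.9
eef_pos: [0.513, -0.1705, 0.1552]
tool_rot: [0.0, 0.203, 0.979, 0.0]
contact_force: [-4.6, 1.1, 13.5]
gripper_width: 0.298
grasp_force: 51.6
```

drive_tool --deltas '[{"gripper":255,"offset":[0,0,0.001],"angular":[0,0,0]},{"gripper":255,"offset":[0,0,0.0015],"angular":[0,0,0]},{"gripper":255,"offset":[0,0,0.0015],"angular":[0,0,0]}]'

```text
t: 7.2
eef_pos: [0.513, -0.1706, 0.1551]
tool_rot: [0.0, 0.203, 0.979, 0.001]
contact_force: [-10.4, 3.3, 28.7]
gripper_width: 0.297
grasp_force: 53.8
```

drive_tool --deltas '[{"gripper":255,"offset":[0,0,-0.002],"angular":[0,0,0]},{"gripper":120,"offset":[0,0,-0.002],"angular":[0,0,0]},{"gripper":60,"offset":[0,0,-0.002],"angular":[0,0,0]},{"gripper":60,"offset":[0,0,-0.002],"angular":[0,0,0]},{"gripper":0,"offset":[0,0,-0.002],"angular":[0,0,0]}]'

```text
t: 7.7
eef_pos: [0.5129, -0.1703, 0.1541]
tool_rot: [-0.0, 0.203, 0.979, -0.0]
contact_force: [1.1, -0.7, 0.2]
gripper_width: 0.909
grasp_force: 0.0
```

drive_tool --deltas '[{"gripper":0,"offset":[0,0,-0.01],"angular":[0,0,0]},{"gripper":0,"offset":[0,0,-0.03],"angular":[0,0,0]},{"gripper":0,"offset":[0,0,-0.06],"angular":[0,0,0]},{"gripper":0,"offset":[0,0,-0.09],"angular":[0,0,0]},{"gripper":0,"offset":[0,0,-0.11],"angular":[0,0,0]}]'

```text
t: 8.2
eef_pos: [0.5135, -0.1707, 0.2671]
tool_rot: [0.001, 0.203, 0.979, 0.0]
contact_force: [-0.4, 0.4, 0.0]
gripper_width: 1.0
grasp_force: 0.0
```

```bash
python3 - <<'E'
from h import *
im=optics.read_camera("scene"); t=optics.read_camera("wrist")
a=cv2.resize(im[185:275,140:410],(780,260),interpolation=cv2.INTER_CUBIC)
b=cv2.resize(t[100:420],(595,340)); b=cv2.copyMakeBorder(b,0,0,0,185,cv2.BORDER_CONSTANT)
cv2.imwrite("pics/c3.png",cv2.convertScaleAbs(np.vstack([a,b]),alpha=1.3))
p,r=tool();print(p,r.as_matrix()[:,1],bot.get_obs()['q'])
E
```

```text
[ 0.51443814 -0.17102184  0.26795608] [0.39768987 0.91751843 0.00164128] [-0.09704073  0.30606946  0.36992267  1.93557428 -0.13848117  0.91800378
  1.50269797]
```

View pics/c3.png

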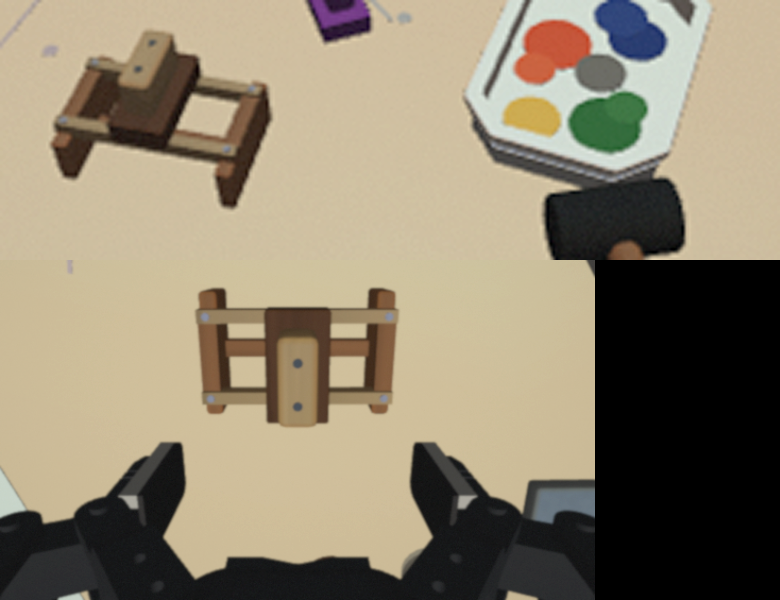

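The block stands square across both rails, with the handle at about (297,385). Next is the liner corner at about (0.558, 0.089), away from the mallet.

```bash
python3 - <<'E'
from h import *
delta([.558,.0885,.21],np.radians(104))
E
```

```text
offset [0.0636 0.2553 0.058 ] ang [-5.000e-04  8.000e-03 -8.319e-01] deg [ -0.    0.4 -37.4]
```

drive_tool --deltas '[{"gripper":0,"offset":[0.007,0.03,0.0],"angular":[0,0,0]},{"gripper":0,"offset":[0.018,0.072,0.0],"angular":[0,0,0]},{"gripper":0,"offset":[0.029,0.115,0.0],"angular":[0,0,0]},{"gripper":0,"offset":[0.04,0.16,0.01],"angular":[0,0,0]},{"gripper":0,"offset":[0.05,0.2,0.02],"angular":[0,0,0]}]'

```text
t: 8.8
eef_pos: [0.5465, 0.0354, 0.2441]
tool_rot: [0.0, 0.203, 0.979, 0.0]
contact_force: [1.6, -1.2, 0.7]
gripper_width: 1.001
grasp_force: 0.0
```

drive_tool --deltas '[{"gripper":80,"offset":[0.007,0.03,0.012],"angular":[0,0,-0.15]},{"gripper":80,"offset":[0.0136,0.055,0.024],"angular":[0,0,-0.32]},{"gripper":80,"offset":[0.0136,0.055,0.038],"angular":[0,0,-0.49]},{"gripper":80,"offset":[0.0136,0.055,0.038],"angular":[0,0,-0.66]},{"gripper":80,"offset":[0.0136,0.055,0.038],"angular":[0,0,-0.832]}]'

```text
t: 9.3
eef_pos: [0.5552, 0.0891, 0.2052]
tool_rot: [-0.001, -0.125, 0.992, -0.0]
contact_force: [-0.1, 1.2, 0.1]
gripper_width: 0.689
grasp_force: 0.0
```

drive_tool --deltas '[{"gripper":80,"offset":[0,0,0],"angular":[0,0,0]},{"gripper":80,"offset":[0,0,0],"angular":[0,0,0]}]'

```text
t: 9.5
eef_pos: [0.5557, 0.0887, 0.2061]
tool_rot: [-0.0, -0.12, 0.993, 0.0]
contact_force: [0.1, -0.3, -0.5]
gripper_width: 0.691
grasp_force: 0.0
```

```bash
python3 - <<'E'
from h import *
m=optics.camera_model("wrist"); im=optics.read_camera("wrist"); np.save("w3.npy",m['cam_to_world'])
cv2.imwrite("pics/w3.png",cv2.convertScaleAbs(cv2.resize(im,(784,588),interpolation=cv2.INTER_CUBIC),alpha=1.2))
p,r=tool(); print(p,r.as_matrix(),bot.get_obs()['q'],bot.get_obs()['gripper_width'])
delta([.558,.0885,.21],np.radians(104))
E
```

```text
[0.55578135 0.0887395  0.20622841] [[-9.71034834e-01 -2.38937668e-01 -3.77129484e-04]
 [-2.38937668e-01  9.71034906e-01 -4.42781893e-05]
 [ 3.76785620e-04  4.71147753e-05 -9.99999928e-01]] [-0.3544441   0.40901678  0.10758711  1.92285309 -0.05889672  0.81307737
  1.59691511] 0.6866774251488049
offset [-0.0021 -0.0008 -0.0038] ang [ 0.0001 -0.0005 -0.0039] deg [ 0.  -0.  -0.2]
```

View pics/w3.png

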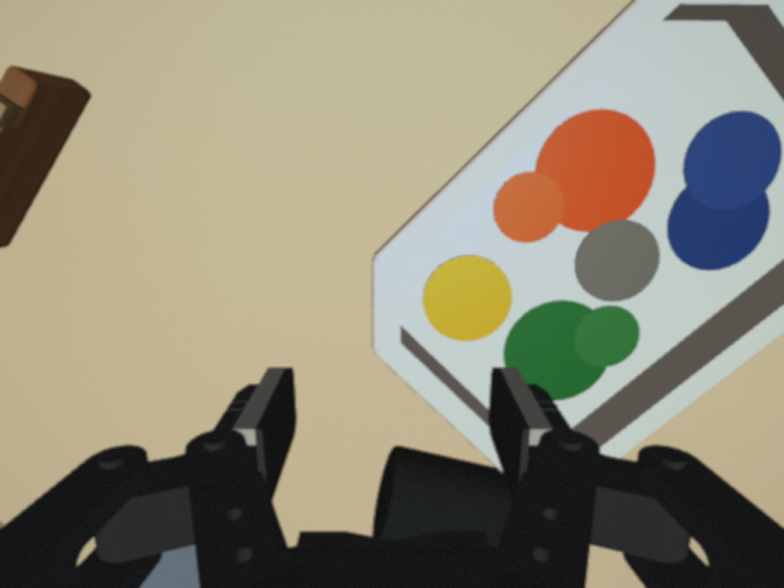

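The liner's cut corner edge runs from (374,256) to (374,350), vertical in the image and so square to the finger axis.

```bash
python3 - <<'E'
from h import *
m=optics.camera_model("wrist"); m['cam_to_world']=np.load("w3.npy"); C=lambda L:np.array(L)/1.4
w=ray(m,C([(374,256),(374,350)]),.043); print(w,np.linalg.norm(w[0]-w[1])); p,r=tool()
for q in [*w,w.mean(0)]: print(r.inv().apply(q-p).round(4))
E
```

```text
[[0.53421817 0.0754425  0.043     ]
 [0.58049731 0.08638519 0.043     ]] 0.0475552396742247
[ 0.0241 -0.0078  0.1632]
[-0.0235 -0.0082  0.1632]
[ 0.0003 -0.008   0.1632]
```

drive_tool --deltas '[{"gripper":120,"offset":[0,-0.001,0.03],"angular":[0,0,0]},{"gripper":120,"offset":[0,-0.001,0.06],"angular":[0,0,0]},{"gripper":120,"offset":[0,-0.001,0.085],"angular":[0,0,0]},{"gripper":120,"offset":[0,-0.001,0.102],"angular":[0,0,0]},{"gripper":120,"offset":[0,-0.001,0.11],"angular":[0,0,0]}]'

```text
t: 10.05
eef_pos: [0.5553, 0.0878, 0.0948]
tool_rot: [-0.001, -0.121, 0.993, -0.0]
contact_force: [0.1, -0.2, 0.6]
gripper_width: 0.531
grasp_force: 0.0
```

drive_tool --deltas '[{"gripper":150,"offset":[0,0,0],"angular":[0,0,0]},{"gripper":170,"offset":[0,0,0],"angular":[0,0,0]},{"gripper":180,"offset":[0,0,0],"angular":[0,0,0]}]' --grip_force 40

```text
t: 10.35
eef_pos: [0.5569, 0.0881, 0.0975]
tool_rot: [0.001, -0.122, 0.993, 0.0]
contact_force: [-0.2, 0.0, 0.6]
gripper_width: 0.291
grasp_force: 0.0
```

drive_tool --deltas '[{"gripper":200,"offset":[0,0,0],"angular":[0,0,0]},{"gripper":215,"offset":[0,0,0],"angular":[0,0,0]},{"gripper":255,"offset":[0,0,0],"angular":[0,0,0]},{"gripper":255,"offset":[0,0,0],"angular":[0,0,0]},{"gripper":255,"offset":[0,0,0],"angular":[0,0,0]}]'

```text
t: 10.85
eef_pos: [0.5571, 0.0873, 0.0975]
tool_rot: [0.001, -0.121, 0.993, -0.0]
contact_force: [-0.3, -2.7, 6.5]
gripper_width: 0.152
grasp_force: 39.4
```

drive_tool --deltas '[{"gripper":255,"offset":[0,0,0],"angular":[0,0,0]},{"gripper":255,"offset":[0,0.0006,-0.0025],"angular":[0.014,0,0]},{"gripper":255,"offset":[0,0.0013,-0.005],"angular":[0.028,0,0]},{"gripper":255,"offset":[0,0.002,-0.0077],"angular":[0.042,0,0]},{"gripper":255,"offset":[0,0.0026,-0.0102],"angular":[0.0556,0,0]}]' --grip_force 100

```text
t: 11.35
eef_pos: [0.5558, 0.0903, 0.1069]
tool_rot: [0.003, -0.122, 0.992, -0.022]
contact_force: [2.8, -2.4, -1.0]
gripper_width: 0.135
grasp_force: 97.9
```

drive_tool --deltas '[{"gripper":255,"offset":[0,0.0006,-0.0025],"angular":[0.014,0,0]},{"gripper":255,"offset":[0,0.0013,-0.005],"angular":[0.028,0,0]},{"gripper":255,"offset":[0,0.002,-0.0077],"angular":[0.042,0,0]},{"gripper":255,"offset":[0,0.0026,-0.0102],"angular":[0.0556,0,0]},{"gripper":255,"offset":[0,0.0026,-0.0102],"angular":[0.0556,0,0]}]'

```text
t: 11.85
eef_pos: [0.5545, 0.0942, 0.1169]
tool_rot: [0.005, -0.123, 0.991, -0.043]
contact_force: [2.3, -2.5, 1.6]
gripper_width: 0.137
grasp_force: 98.2
```

```bash
python3 - <<'E'
from h import *
im=optics.read_camera("scene")
cv2.imwrite("pics/s4.png",cv2.resize(cv2.convertScaleAbs(im[120:290,130:430],alpha=1.5),(780,442),interpolation=cv2.INTER_CUBIC))
print(tool()[0],bot.get_obs()['contact_force'],bot.get_obs()['torque'],bot.get_obs()['grasp_force'])
E
```

```text
[0.55438301 0.0939586  0.11668626] [ 2.18126931 -0.2829769   0.87819203] [-0.20413958 -0.37539882 -0.25427352] 98.2233452796936
```

View pics/s4.png

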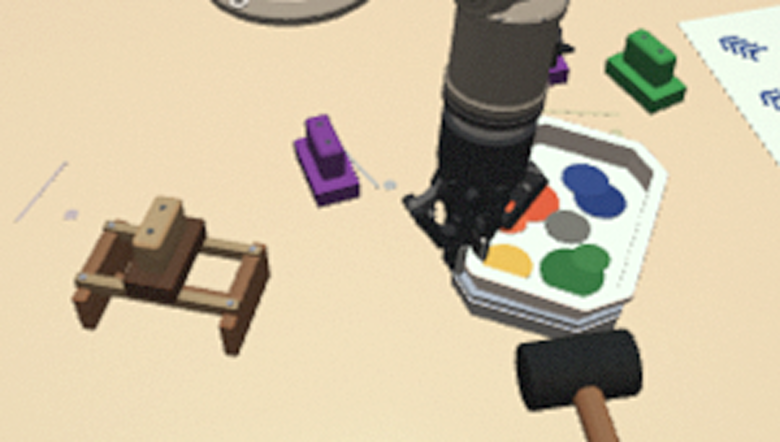

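The near corner, at about (465,275), is up with a visible gap to the pans, and the far corner is still down. I'll continue the peel and then lift.

drive_tool --deltas '[{"gripper":255,"offset":[0,0.001,-0.004],"angular":[0.022,0,0]},{"gripper":255,"offset":[0,0.0021,-0.008],"angular":[0.044,0,0]},{"gripper":255,"offset":[0,0.0032,-0.0123],"angular":[0.067,0,0]},{"gripper":255,"offset":[0,0.0044,-0.0164],"angular":[0.09,0,0]},{"gripper":255,"offset":[0,0.0044,-0.0164],"angular":[0.09,0,0]}]'

```text
t: 12.4
eef_pos: [0.5532, 0.1003, 0.133]
tool_rot: [0.01, -0.123, 0.989, -0.079]
contact_force: [-0.0, -0.1, -1.3]
gripper_width: 0.137
grasp_force: 98.2
```

drive_tool --deltas '[{"gripper":255,"offset":[0,-0.0003,-0.002],"angular":[0,0,0]},{"gripper":255,"offset":[0,-0.0006,-0.004],"angular":[0,0,0]},{"gripper":255,"offset":[0,-0.001,-0.006],"angular":[0,0,0]},{"gripper":255,"offset":[0,-0.0016,-0.01],"angular":[0,0,0]},{"gripper":255,"offset":[0,-0.0024,-0.015],"angular":[0,0,0]}]'

```text
t: 12.9
eef_pos: [0.5532, 0.0988, 0.148]
tool_rot: [0.009, -0.122, 0.989, -0.078]
contact_force: [-1.0, 0.4, -1.0]
gripper_width: 0.136
grasp_force: 98.2
```

drive_tool --deltas '[{"gripper":255,"offset":[0,-0.001,-0.006],"angular":[0,0,0]},{"gripper":255,"offset":[0,-0.002,-0.014],"angular":[0,0,0]},{"gripper":255,"offset":[0,-0.0036,-0.023],"angular":[0,0,0]},{"gripper":255,"offset":[0,-0.005,-0.033],"angular":[0,0,0]},{"gripper":255,"offset":[0,-0.007,-0.043],"angular":[0,0,0]}]'

```text
t: 13.4
eef_pos: [0.5535, 0.099, 0.1925]
tool_rot: [0.01, -0.122, 0.989, -0.078]
contact_force: [-0.2, -0.0, -0.9]
gripper_width: 0.138
grasp_force: 98.2
```

drive_tool --deltas '[{"gripper":255,"offset":[0,-0.003,-0.02],"angular":[0,0,0]},{"gripper":255,"offset":[0,-0.006,-0.04],"angular":[0,0,0]},{"gripper":255,"offset":[0,-0.01,-0.06],"angular":[0,0,0]},{"gripper":255,"offset":[0,-0.013,-0.08],"angular":[0,0,0]},{"gripper":255,"offset":[0,-0.0145,-0.09],"angular":[0,0,0]}]'

```text
t: 13.9
eef_pos: [0.5541, 0.0988, 0.285]
tool_rot: [0.011, -0.121, 0.989, -0.078]
contact_force: [0.5, -0.2, -0.7]
gripper_width: 0.139
grasp_force: 98.2
```

drive_tool --deltas '[{"gripper":255,"offset":[0,0,0],"angular":[-0.05,0,0]},{"gripper":255,"offset":[0,0,0],"angular":[-0.1,0,0]},{"gripper":255,"offset":[0,0,0],"angular":[-0.15,0,0]},{"gripper":255,"offset":[0,0,0],"angular":[-0.19,0,0]},{"gripper":255,"offset":[0,0,0],"angular":[-0.19,0,0]}]'

```text
t: 14.4
eef_pos: [0.5534, 0.0977, 0.2825]
tool_rot: [0.0, -0.121, 0.993, -0.004]
contact_force: [0.2, 0.7, -0.8]
gripper_width: 0.135
grasp_force: 98.2
```

```bash
python3 - <<'E'
from h import *
im=optics.read_camera("scene"); m=optics.camera_model("wrist"); w=optics.read_camera("wrist"); np.save("w5.npy",m['cam_to_world'])
a=cv2.resize(im,(400,300)); b=cv2.resize(w,(400,300))
cv2.imwrite("pics/s5.png",cv2.convertScaleAbs(np.hstack([a,b]),alpha=1.4))
print(tool()[0],tool()[1].as_matrix(),bot.get_obs()['contact_force'],bot.get_obs()['grasp_force'],bot.get_obs()['t'])
E
```

```text
[0.5533397 0.0985919 0.2824957] [[-9.70224934e-01 -2.42197119e-01  2.03273173e-03]
 [-2.42205473e-01  9.70179942e-01 -9.34816586e-03]
 [ 2.91983293e-04 -9.56216236e-03 -9.99954239e-01]] [ 0.10764778 -0.51551058 -0.93146039] 98.18601608276367 14.5
```

View pics/s5.png

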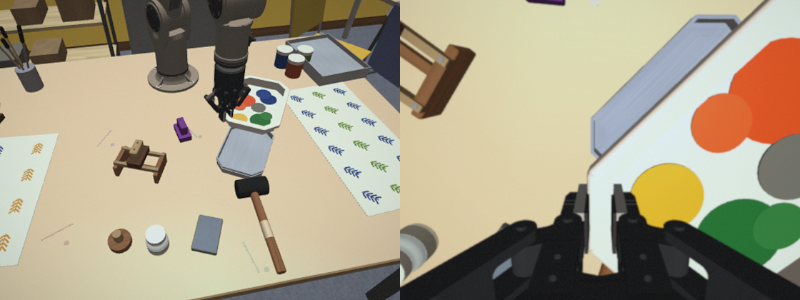

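The liner is held up and level above the pans, the pans are flat on the table, and the block is still on the rest. I'll let it settle briefly and then hand in.

drive_tool --deltas '[{"gripper":255,"offset":[0,0,0],"angular":[0,0,0]},{"gripper":255,"offset":[0,0,0],"angular":[0,0,0]},{"gripper":255,"offset":[0,0,0],"angular":[0,0,0]},{"gripper":255,"offset":[0,0,0],"angular":[0,0,0]},{"gripper":255,"offset":[0,0,0],"angular":[0,0,0]}]'

```text
t: 15.0
eef_pos: [0.5534, 0.0989, 0.2825]
tool_rot: [0.001, -0.122, 0.992, -0.004]
contact_force: [-0.5, 0.7, -1.2]
gripper_width: 0.136
grasp_force: 98.2
```

```bash
python3 -c "
from station import bot
print(bot.get_obs()['eef_pos'],bot.get_obs()['grasp_force'],bot.hand_in())"
```

```text
the job is handed in; nothing more can be done
[0.55343126 0.09889016 0.28254982] 98.18588554859161 None
```

I handed the job in at about 15 s: the block stands released across both rails of the rest, and the liner, peeled by one corner, is held level about 18 cm above the pans, which stayed on the table; the hand-in gave no verdict back.

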